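Open the blast gate and start the dust extractor

ROBOT

A 6-joint arm with a two-finger parallel gripper is mounted at the origin on the work surface. World frame = base frame: x ahead of the robot, y to its left, z up, the work surface at z = 0. Lengths are in m, angles in rad, forces in N, time in s.
With the tool pointing down it reaches from about 0.3 to 0.875 m from the base axis. Payload 6.4 kg.
Tool frame: the origin (TCP) lies at the very end of the fingers, on their centre line; the grasp point (between the pads) lies 19 mm behind it; z points along the fingers, y is the line along which they close (so a half turn about z gives the same grasp; the last joint's range is limited). The gripper opens to 85 mm and grips with 20 to 120 N. Pads are 22 mm wide; open, the fingers measure 114 mm over their backs; the gripper's body (76 mm by 85 mm) begins 54 mm behind the grasp point. The pads swing forward as they close: fully open they stand 13 mm farther back than shut.
Start: joints at [1.02, 0.181, 1.607, -0, 1.354, -0.206], TCP at [0.194, 0.541, 0.231] pointing down, gripper open.
Joint ranges: [-2.99, 2.99], [-0.89, 2.07], [0.3, 2.58], [-1.14, 4.28], [0, 2.63], [-3.12, 3.12]. Speed limits (rad/s): [2.57, 2.57, 3.01, 3.14, 3.14, 3.14].

INTERFACE

Orientations are given as a unit quaternion [w, x, y, z].
In Python, from bench import ctrl, camera, calibration, order, outline_of gives the robot as it stands.
- The arm moves only by the tool move_arm, never from a script. Its argument "series" is a list that holds one entry, the list of rows, each a list of 5 numbers: the opening, from 0 (shut) to 1 (fully open), then the shift along the tool's x, y, z in mm, then the turn about the tool's z in rad. A call has exactly 10 rows; each row is the pose to reach, as a shift and turn from the pose commanded when the call began, along the tool's axes at that moment; what a row does not reach only later rows make up. A row lasts 1/12 s, in which the tool goes at most 41.7 mm and 7.16 degrees, less where a joint would pass 70% of its speed; a pose out of reach is approached as far as the arm can. A call with a gripper value outside its range is refused whole. The fingers move at their own pace and stop on an object; the grip force is fixed at half the most. Time passes only in rows, so rows that repeat a pose let the fingers close, or fill a call up. It gives the time, the measured TCP pose, the force, the opening and the grip force at its end, in the units of the state.
- ctrl.get_obs(): the state, without advancing time (a new reading comes with each control period).
- camera(name): name is "side" or "top" or "wrist"; returns (picture, depth): 420x560x3 uint8, blue, green, red; 420x560 float32, m along the optical axis (not along the pixel's ray), 0 where there is no reading.
- calibration(name): a dict with "intrinsics" (3x3 intrinsics, pixels), "rvec" (rotation vector, rad) and "tvec" (3), from world to camera coordinates, as OpenCV has them. Camera axes: x right, y down, z forward; pixel columns grow to the right and rows downward; lengths in m; the calibration is good to about 2 mm. The wrist camera is an equidistant fisheye: a pixel r from the principal point sees the ray r / f radians off the axis. A picture is of the moment at which its call begins: read the wrist's pose just before it. calibration takes no time and is no camera call; for the wrist camera it gives the pose at the moment of the call.
- order.hand_in(): hands the job in; it is judged then, once.
Trained networks look in the newest picture that a camera, given by its name, has taken for a name from the list of things; names that differ only in an ending like _2 or _b are one class to them, and where a whole thing is asked for, a point or a joint stands for the part that bears it (a point fixed in the world has none). Each returns a list of dicts, best first, with "conf" (0 to 1); they miss things now and then, are a little off and sometimes report something else, mostly with a low value. They report only what shows in the picture. A call takes as long as a camera call. They do not tell look-alikes from the thing itself.
- outline_of(target, camera): "region" (420x560 bool, what is visible of it) and "bbox" ([centre column, centre row, width, height] in pixels, round what is visible of it).
The state is a dict: "time_s": time; "q": joint angles; "dq": joint speeds; "joint_efforts": joint torques, N m; "eef_pos": TCP position; "eef_rot": TCP orientation; "wrist_force": force on the tool from outside, world axes, zero at the start; "torque": the same for the moment, N m; "opening": opening from 0.0 (shut) to 1.0 (fully open); "grasp_force": force on a finger pad.
Only numpy, scipy, OpenCV 4.12 (cv2) and the standard library are available. Lean on these libraries where they do the work, as an engineer would, in place of code of your own. Each camera call takes 0.05 s, during which the arm holds its last target. There are 200 camera calls.

TASK

Get the dust extractor running at the bench: with the fingertips, push the blue tab of the blast gate to slide the gate fully open, and then press the green button lightly until it switches and draw the hand well clear. Push the tab, do not pinch it; leave the red and yellow buttons alone, and do not lift or shift the glue bottle, the wooden offcut or the mallet.

Things in the scene. Friction and masses are not known exactly. Their poses are not given: they have to be found in the camera images.
- gate: Blast gate frame, fixed: a low grey plate 250 x 140 mm, top at 25 mm, with dark rails 36 mm high along its long sides (y = +-60 to +-70 mm). Origin at the centre of its underside. Its x axis is the way the gate slides open: away from the robot, up to 0.25 rad askew. A dark suction port 90 mm wide at x = -52 mm shows when open. Gate and panel may each stand left or right.
- gate_blade (a joint): Slide of the aluminium gate blade that covers the port, m: 0 fully shut, 0.100 fully open against its end stop, growing along the frame's +x. It may start up to 25 mm open. It moves with about 3 N of friction and stays where it is left; it stands fully open from 0.090 on.
- tab_face (a point): Centre of the near face (robot side) of the upright blue tab on the blade: push here, along the frame's +x. The tab is 100 mm long (frame y), 12 mm thick (frame x) and stands from 30 to 68 mm above the bench; the blade's top is at 30 mm. This point is 49 mm up; in the frame it lies at x = -106 mm + joint value, y = 0. Pressing the near and far faces at once is a pinch.
- panel: Switch panel, fixed: a white box 120 x 270 x 45 mm high; origin at the centre of its underside, y along its long side. Three round buttons of one size stand on its top in a row along y, at y = -85, 0 and +85 mm, in any order.
- green_button_base: Black housing of the green button, fixed on top of the panel, with the button in it; origin at the centre of its underside, on the button's axis, 45 mm above the bench. 50 mm across, 12 mm high.
- green_button (a joint): Travel of the green button, m: 0 out, 0.008 fully in. It springs back when let go. It starts to move at about 2 N, switches at 0.005 (4.4 N) and is fully in at 6 N. More than 25 N damages it.
- green_button_top (a point): Centre of the top face of the green button's round cap, 34 mm across, 69 mm above the bench when out. Start. It moves down with the cap; pressed straight down.
- red_button_base: Black housing of the red button, fixed on top of the panel, with the button in it; origin at the centre of its underside, on the button's axis, 45 mm above the bench. 50 mm across, 12 mm high.
- red_button (a joint): Travel of the red button, m: 0 out, 0.008 fully in. It springs back when let go.
- red_button_top (a point): Centre of the top face of the red button's round cap, 34 mm across, 69 mm above the bench when out. Stop (leave alone). It moves down with the cap; pressed straight down.
- yellow_button_base: Black housing of the yellow button, fixed on top of the panel, with the button in it; origin at the centre of its underside, on the button's axis, 45 mm above the bench. 50 mm across, 12 mm high.
- yellow_button (a joint): Travel of the yellow button, m: 0 out, 0.008 fully in. It springs back when let go.
- yellow_button_top (a point): Centre of the top face of the yellow button's round cap, 34 mm across, 69 mm above the bench when out. Lamp (leave alone). It moves down with the cap; pressed straight down.
- glue_bottle: Loose yellow bottle, 56 mm across, 130 mm tall with its cap, standing between gate and panel. Origin at the centre of its underside.
- offcut: Loose dark wooden block, 80 x 35 x 30 mm high, on the bench nearer the robot. Origin at the centre of its underside.
- mallet: Loose wooden mallet lying beyond the bottle with its handle away from the robot: head 55 x 90 x 60 mm high, handle 24 mm thick and 200 mm long along its +x. Origin at the centre of the head's underside.
Mind the look-alikes: they are no part of the job. There is more than one size of the glue_bottle; the one meant has the size given above.

How it is judged:
On the way, in this order (a step that is already met when the one before it is completed fails the run):
1. the blast gate is pushed fully open (value of joint gate_blade above 0.09 m), for 0.2 s.
2. the green button is pressed in by the fingers until it switches (value of joint green_button above 0.005 m and contact force between the fingers and green_button_base above 1 N and value of joint gate_blade above 0.09 m), for 0.05 s.
At the end, for the whole second after the job is handed in: The gate stands open by at least 90 of its 100 mm, the green button has been pressed and has sprung back, the hand is more than 80 mm from it, and the bottle, offcut and mallet rest within 20 mm of where they were (value of joint gate_blade above 0.09 m and value of joint green_button below 0.003 m and value of joint each of red_button, yellow_button below 0.002 m and distance between the grasp point and green_button_top above 0.08 m and distance of each of glue_bottle, offcut, mallet from where it was at the start of the episode below 0.02 m and linear speed of each of glue_bottle, offcut, mallet below 0.02 m/s); the robot touches nothing.
It fails at once if the green button is switched before the gate is open (value of joint green_button above 0.005 m and value of joint gate_blade below 0.09 m).
It fails at once if the green button is pressed hard (over 25 N) (contact force between any of the arm, the fingers and green_button_base above 25 N).
It fails at once if the tab is pinched between the fingers (contact force between the fingers and gate_blade_c1 above 2 N and contact force between the fingers and gate_blade_c2 above 2 N).
It fails at once if the red or yellow button is touched or pressed (value of joint any of red_button, yellow_button above 0.002 m or contact force between any of the arm, the fingers and red_button_base above 1 N or contact force between any of the arm, the fingers and yellow_button_base above 1 N).
It fails at once if the glue bottle, offcut or mallet is shifted, tipped or lifted (distance of any of glue_bottle, offcut, mallet from where it was at the start of the episode above 0.02 m or angle between any of glue_bottle, offcut, mallet's own z axis and vertical above 0.3 rad).
It also fails if it takes over 48 s, if anything falls off the work surface, if the arm or the gripper's body presses on something with over 40 N, if the wrist force passes 120 N, or if a joint passes its speed limit or range.

## Working session

There is one attempt and no reset: what is moved stays moved. The work goes in short steps, Python scripts to look and compute and a tool call to move; the robot and the scene stay as the last step left them, time stands still between calls to the robot, and variables do not carry over. Pictures are saved under pics/ and viewed, at most 10 in all, crops included, and the job is handed in when it is done.

Besides the shell and the picture viewer there is one more tool, called after ">>>" as a command line: name --argument value ..., lists and objects as JSON in quotes. move_arm: Moves the arm, as the interface text tells. Its arguments: {"type":"object","properties":{"series":{"type":"array","items":{"type":"array","items":{"type":"array","items":{"type":"number"}}}}},"required":["series"]}

```bash
mkdir -p pics; cat > h.py <<'E'
import numpy as np, cv2
from bench import ctrl, camera, calibration, order, outline_of
def cloud(name, depth):
    c=calibration(name); K=np.array(c["intrinsics"]); R=cv2.Rodrigues(np.array(c["rvec"],float))[0]; t=np.array(c["tvec"],float).ravel()
    v,u=np.mgrid[0:420,0:560]
    p=np.stack([(u-K[0,2])/K[0,0]*depth,(v-K[1,2])/K[1,1]*depth,depth],-1)
    return (p-t)@R
E
python3 - <<'E'
from h import *
o=ctrl.get_obs(); print(o["time_s"],o["eef_pos"],o["eef_rot"])
img={}
for n in ("top","side"):
    im,d=camera(n); cv2.imwrite(f"pics/{n}0.png",im); P=cloud(n,d); img[n]=im
    np.save(f"{n}.npy",P)
    for t in ("gate","gate_blade","panel","green_button","red_button","yellow_button","glue_bottle","offcut","mallet"):
        for r in outline_of(t,n)[:3]:
            m=r["region"]&(d>0); 
            if m.sum()<5: continue
            q=P[m]; z=np.percentile(q[:,2],90); s=q[q[:,2]>z-.01]
            print(n,t,round(r["conf"],2),np.round(r["bbox"]),"med",s.mean(0).round(3),"lo",np.percentile(q,3,0).round(3),"hi",np.percentile(q,97,0).round(3))
E
```

```text
0.0 [0.19404838 0.54067445 0.23036889] [-3.28308344e-04  1.71558486e-01  9.85173545e-01 -8.15092653e-04]
top gate 0.65 [389. 191.  90. 118.] med [ 0.566 -0.248  0.035] lo [ 0.47  -0.319  0.017] hi [ 0.704 -0.163  0.067]
top gate 0.48 [138. 211.  16.  13.] med [0.53  0.337 0.069] lo [0.515 0.322 0.06 ] hi [0.544 0.351 0.074]
top gate_blade 0.87 [397. 209.  60.  58.] med [ 0.493 -0.264  0.068] lo [ 0.483 -0.309  0.026] hi [ 0.59  -0.199  0.07 ]
top gate_blade 0.4 [175. 207.  22.  20.] med [0.544 0.253 0.069] lo [0.522 0.232 0.052] hi [0.566 0.275 0.073]
top panel 0.75 [178. 208. 124.  72.] med [0.543 0.253 0.046] lo [0.475 0.125 0.01 ] hi [0.611 0.38  0.05 ]
top panel 0.2 [175. 203.  15.  17.] med [0.544 0.253 0.069] lo [0.53  0.239 0.062] hi [0.561 0.269 0.074]
top green_button 0.66 [172. 205.  16.  16.] med [0.544 0.253 0.069] lo [0.529 0.239 0.065] hi [0.559 0.268 0.074]
top red_button 0.44 [135. 211.  13.  13.] med [0.53  0.337 0.069] lo [0.515 0.322 0.059] hi [0.544 0.351 0.074]
top yellow_button 0.69 [210. 198.  14.  20.] med [0.558 0.17  0.07 ] lo [0.544 0.155 0.058] hi [0.573 0
[... 1379 characters left out ...]
.189 0.07 ]
side glue_bottle 0.9 [284. 205.  20.  46.] med [ 0.56  -0.073  0.084] lo [ 0.542 -0.09   0.002] hi [ 0.576 -0.06   0.092]
side glue_bottle 0.88 [324. 194.  38.  94.] med [ 0.469 -0.054  0.167] lo [ 0.434 -0.064  0.007] hi [ 0.504 -0.025  0.178]
side glue_bottle 0.75 [264. 215.  27.  68.] med [0.585 0.01  0.121] lo [0.559 0.002 0.006] hi [0.608 0.032 0.13 ]
side offcut 0.93 [358. 254.  50.  25.] med [0.392 0.031 0.029] lo [0.354 0.011 0.002] hi [0.429 0.049 0.031]
side mallet 0.97 [171. 224. 120.  41.] med [0.698 0.01  0.059] lo [ 0.673 -0.04   0.   ] hi [0.912 0.046 0.061]
side mallet 0.62 [256. 269.  32.  25.] med [0.556 0.177 0.067] lo [0.535 0.16  0.047] hi [0.579 0.197 0.07 ]
```

View pics/top0.png

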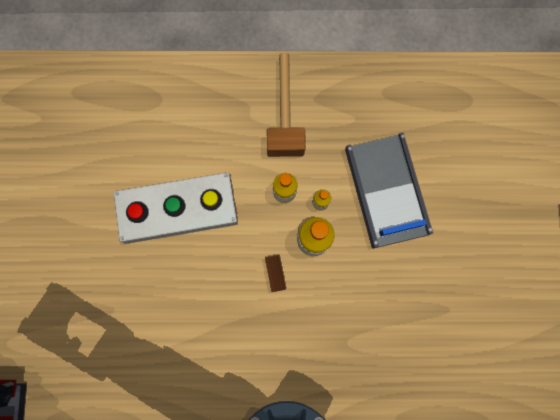

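View pics/side0.png

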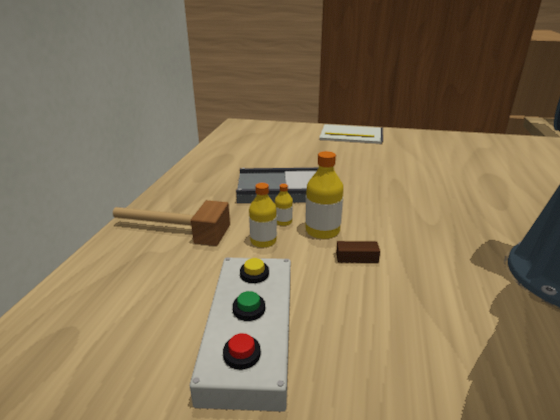

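```bash
cat >> h.py <<'E'
from scipy.spatial.transform import Rotation as Ro
def tool(o):
    q=o["eef_rot"]; return Ro.from_quat([q[1],q[2],q[3],q[0]]).as_matrix()
def shift(target, o=None):
    o=o or ctrl.get_obs(); return (np.array(target)-o["eef_pos"])@tool(o)*1000
E
python3 - <<'E'
from h import *
o=ctrl.get_obs();print(tool(o).round(3))
for n in ("top","side"):
    im=cv2.imread(f"pics/{n}0.png"); P=np.load(f"{n}.npy"); h=cv2.cvtColor(im,cv2.COLOR_BGR2HSV)
    m=(h[...,0]>105)&(h[...,0]<128)&(h[...,1]>150)&(P[...,2]>.055)&(P[...,2]<.08)&(P[...,1]<-.15)&(P[...,0]>.4)
    if m.sum()>5:
        q=P[m][:,:2]; (c,s,a)=cv2.minAreaRect((q*1000).astype(np.float32)); print(n,"tab",m.sum(),c,s,a,q.mean(0), P[m][:,2].max())
    for nm,hh in (("green",(60,95)),):
        m=(h[...,0]>hh[0])&(h[...,0]<hh[1])&(h[...,1]>100)&(P[...,2]>.064)&(P[...,2]<.076)&(P[...,1]>.2)&(P[...,1]<.3)
        q=P[m][:,:2]; print(n,nm,m.sum(),cv2.minEnclosingCircle((q*1000).astype(np.float32)),q.mean(0))
    # rails
    m=(P[...,2]>.031)&(P[...,2]<.041)&(P[...,1]<-.13)&(P[...,0]>.4)&(h[...,2]<110)
    q=P[m][:,:2]; print(n,"gate",m.sum(),cv2.minAreaRect((q*1000).astype(np.float32)))
for T in ((.42,-.275,.2),(.42,-.275,.045)): print(shift(T).round())
E
```

```text
[[-0.941  0.338  0.   ]
 [ 0.338  0.941  0.   ]
 [-0.     0.    -1.   ]]
top tab 236 (492.5364685058594, -264.8514099121094) (11.562254905700684, 100.13228607177734) 14.15275764465332 [ 0.49206282 -0.26384438] 0.07368286126826497
top green 174 ((544.5386962890625, 253.76535034179688), 17.46107292175293) [0.54422416 0.25360202]
top gate 897 ((587.8095092773438, -242.517333984375), (249.15872192382812, 141.68202209472656), 13.230218887329102)
side green 306 ((543.3512573242188, 258.0126037597656), 16.72417449951172) [0.54263457 0.25971647]
side gate 546 ((788.6502685546875, -1280.6962890625), (804.3799438476562, 2208.4306640625), 25.532066345214844)
[-488. -692.   31.]
[-488. -692.  186.]
```

>>> move_arm --series '[[[0, -500, -693, 0, -0.58], [0, -500, -693, 0, -0.58], [0, -500, -693, 0, -0.58], [0, -500, -693, 0, -0.58], [0, -500, -693, 0, -0.58], [0, -500, -693, 0, -0.58], [0, -500, -693, 0, -0.58], [0, -500, -693, 0, -0.58], [0, -500, -693, 0, -0.58], [0, -500, -693, 0, -0.58]]]'

```text
time_s: 1.83
eef_pos: [0.3069, 0.1499, 0.2318]
eef_rot: [0.001, -0.118, 0.993, -0.0]
wrist_force: [2.0, -0.3, 1.1]
opening: -0.004
grasp_force: 0.0
```

```bash
python3 - <<'E'
from h import *
o=ctrl.get_obs();print(o["time_s"],o["q"],o["dq"],o["eef_pos"],tool(o).round(3)); print(shift((.43,-.28,.2)).round())
E
```

```text
1.8333 [ 1.02182549e-01 -4.10638221e-01  2.13755376e+00 -2.82152167e-05
  1.41302191e+00 -1.70479902e+00] [-1.53450184e+00 -3.40979578e-01  2.18042207e-01  7.17307499e-05
  1.10226180e-01 -1.51756784e+00] [0.30686219 0.1498743  0.23181362] [[-0.972 -0.234  0.002]
 [-0.234  0.972  0.   ]
 [-0.002 -0.    -1.   ]]
[ -19. -447.   32.]
```

>>> move_arm --series '[[[0, -19, -430, 0, 0], [0, -19, -430, 0, 0], [0, -19, -430, 0, 0], [0, -19, -430, 0, 0], [0, -19, -430, 0, 0], [0, -19, -430, 0, 0], [0, -19, -430, 0, 0], [0, -19, -430, 0, 0], [0, -19, -430, 0, 0], [0, -19, -430, 0, 0]]]'

```text
time_s: 2.67
eef_pos: [0.4218, -0.2514, 0.2315]
eef_rot: [0.0, -0.117, 0.993, -0.0]
wrist_force: [0.6, 0.1, 0.9]
opening: -0.003
grasp_force: 0.0
```

```bash
python3 - <<'E'
from h import *
o=ctrl.get_obs();print(o["time_s"],abs(o["dq"]).max(),o["eef_pos"],tool(o).round(3)); print(shift((.438,-.278,.047)).round())
E
```

```text
2.6667 0.8512965249415321 [ 0.42182714 -0.2513576   0.231496  ] [[-0.973 -0.232  0.   ]
 [-0.232  0.973 -0.   ]
 [-0.    -0.    -1.   ]]
[ -9. -30. 185.]
```

>>> move_arm --series '[[[0, 0, -15, 20, 0], [0, 0, -15, 40, 0], [0, 0, -15, 70, 0], [0, 0, -15, 105, 0], [0, 0, -15, 140, 0], [0, 0, -15, 165, 0], [0, 0, -15, 180, 0], [0, 0, -15, 185, 0], [0, 0, -15, 185, 0], [0, 0, -15, 185, 0]]]'

```text
time_s: 3.5
eef_pos: [0.4257, -0.2641, 0.0472]
eef_rot: [0.0, -0.117, 0.993, -0.0]
wrist_force: [-0.2, 0.6, 0.2]
opening: 0.002
grasp_force: 0.0
```

```bash
python3 - <<'E'
from h import *
o=ctrl.get_obs();print(o["time_s"],abs(o["dq"]).max(),o["eef_pos"]); print(shift((.488+.972*.1-.0175,-.2665+.235*.1-.004,.047)).round())
im,d=camera("wrist"); cv2.imwrite("pics/w1.png",im)
E
```

```text
3.5 0.023587392611093258 [ 0.42570266 -0.2640692   0.04722224]
[-142.  -16.    0.]
```

View pics/w1.png

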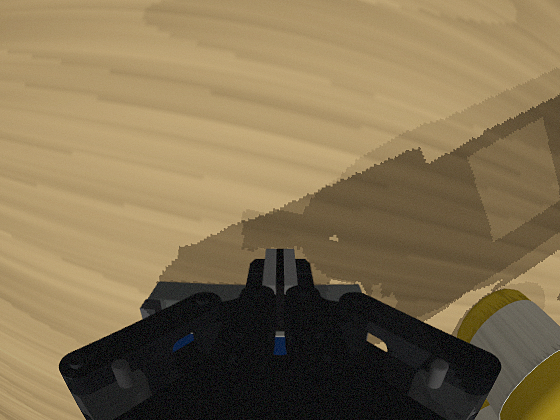

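>>> move_arm --series '[[[0, -4, -12, 0, 0], [0, -12, -16, 0, 0], [0, -24, -16, 0, 0], [0, -36, -16, 0, 0], [0, -48, -16, 0, 0], [0, -62, -16, 0, 0], [0, -77, -16, 0, 0], [0, -92, -16, 0, 0], [0, -105, -16, 0, 0], [0, -115, -16, 0, 0]]]'

```text
time_s: 4.38
eef_pos: [0.5419, -0.2519, 0.0467]
eef_rot: [-0.001, -0.118, 0.993, -0.0]
wrist_force: [-4.2, -2.6, 2.7]
opening: 0.001
grasp_force: 2.7
```

>>> move_arm --series '[[[0, -6, 0, 0, 0], [0, -11, 0, 0, 0], [0, -15, 0, 0, 0], [0, -18, 0, 0, 0], [0, -20, 0, 0, 0], [0, -21, 0, 0, 0], [0, -22, 0, 0, 0], [0, -22, 0, 0, 0], [0, -22, 0, 0, 0], [0, -22, 0, 0, 0]]]'

```text
time_s: 5.22
eef_pos: [0.5621, -0.247, 0.0463]
eef_rot: [0.0, -0.117, 0.993, 0.0]
wrist_force: [-2.5, 0.3, -0.2]
opening: 0.003
grasp_force: 0.7
```

```bash
cat > tab.py <<'E'
from h import *
o=ctrl.get_obs();print(o["time_s"],o["eef_pos"],o["wrist_force"]); F=np.array([.972,.235])
for n in ("top","side"):
    im,d=camera(n); P=cloud(n,d); h=cv2.cvtColor(im,cv2.COLOR_BGR2HSV)
    m=(h[...,0]>105)&(h[...,0]<128)&(h[...,1]>150)&(P[...,2]>.055)&(P[...,2]<.08)&(P[...,1]<-.13)&(P[...,0]>.4)
    if m.sum()>5:
        q=P[m][:,:2]-[.588,-.2425]; print(n,m.sum(),np.percentile(q@F,[3,50,97]),np.percentile(q@[-.235,.972],[3,97]))
E
python3 tab.py
```

```text
5.2167 [ 0.56210792 -0.24695023  0.04630504] [-2.5077506   0.29819824 -0.24221636]
side 83 [-0.0145898  -0.00884165 -0.00434033] [-0.04111408  0.05277936]
```

>>> move_arm --series '[[[0, -2, 0, 0, 0], [0, -4, 0, 0, 0], [0, -5, 0, 0, 0], [0, -6, 0, 0, 0], [0, -7, 0, 0, 0], [0, -7, 0, 0, 0], [0, -7, 0, 0, 0], [0, -7, 0, 0, 0], [0, -7, 0, 0, 0], [0, -7, 0, 0, 0]]]'

```text
time_s: 6.15
eef_pos: [0.5692, -0.2457, 0.0465]
eef_rot: [0.0, -0.117, 0.993, -0.0]
wrist_force: [-0.8, 0.9, -1.2]
opening: 0.003
grasp_force: 0.7
```

```bash
python3 tab.py
```

```text
6.15 [ 0.56916941 -0.24568973  0.0465035 ] [-0.76107542  0.88105495 -1.19486596]
side 82 [-0.00648945 -0.00150842  0.00279927] [-0.04131488  0.05329747]
```

>>> move_arm --series '[[[0, 10, 0, 0, 0], [0, 30, 0, 0, 0], [0, 30, 0, -10, 0], [0, 30, 0, -35, 0], [0, 30, 0, -70, 0], [0, 30, 0, -110, 0], [0, 30, 0, -150, 0], [0, 30, 0, -180, 0], [0, 30, 0, -195, 0], [0, 30, 0, -200, 0]]]'

```text
time_s: 7.08
eef_pos: [0.5416, -0.254, 0.2519]
eef_rot: [0.003, -0.117, 0.993, -0.003]
wrist_force: [0.3, 0.6, 0.4]
opening: 0.002
grasp_force: 0.0
```

```bash
python3 tab.py; python3 - <<'E'
from h import *
print(shift((.544,.2555,.24)).round())
E
```

```text
7.0833 [ 0.54161243 -0.25395386  0.25188255] [0.29362471 0.58123433 0.39108563]
top 136 [-0.00817724 -0.00390054  0.00147422] [-0.00733368  0.04960049]
side 81 [-0.00654149 -0.00152023  0.00279496] [-0.04040945  0.05267788]
[-122.  494.    7.]
```

>>> move_arm --series '[[[0, -10, 40, 0, 0], [0, -20, 80, 0, 0], [0, -30, 120, 0, 0], [0, -40, 160, 0, 0], [0, -50, 200, 0, 0], [0, -60, 240, 0, 0], [0, -70, 280, 0, 0], [0, -80, 320, 0, 0], [0, -90, 360, 0, 0], [0, -98, 395, 0, 0]]]'

```text
time_s: 8.02
eef_pos: [0.5415, 0.1568, 0.244]
eef_rot: [-0.002, -0.118, 0.993, 0.0]
wrist_force: [0.4, 0.1, -0.5]
opening: -0.003
grasp_force: 0.0
```

>>> move_arm --series '[[[0, -6, 30, 0, 0], [0, -12, 60, 0, 0], [0, -18, 80, 0, 0], [0, -22, 93, 0, 0], [0, -24, 99, 0, 0], [0, -24, 99, 30, 0], [0, -24, 99, 60, 0], [0, -24, 99, 85, 0], [0, -24, 99, 100, 0], [0, -24, 99, 100, 0]]]'

```text
time_s: 8.85
eef_pos: [0.5403, 0.2542, 0.1411]
eef_rot: [-0.005, -0.117, 0.993, -0.001]
wrist_force: [-0.6, -0.6, -0.4]
opening: -0.003
grasp_force: 0.0
```

```bash
python3 tab.py; python3 - <<'E'
from h import *
im,d=camera("side"); cv2.imwrite("pics/s2.png",cv2.resize(im[200:410,100:380],None,fx=2,fy=2))
print(shift((.544,.2555,.075)).round(1))
E
```

```text
8.85 [0.54026946 0.25417892 0.14107222] [-0.57720681 -0.63932404 -0.3526161 ]
top 237 [-0.00847925 -0.00392382  0.00168344] [-0.0463448   0.04889377]
side 85 [-0.00739755 -0.00176438  0.00277229] [-0.04030099  0.05305675]
[ 0.1 -0.1 72.1]
```

View pics/s2.png

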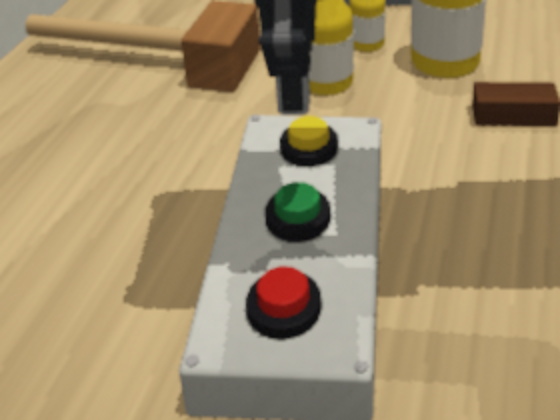

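```bash
python3 - <<'E'
from h import *
o=ctrl.get_obs();print(o["eef_pos"],o["eef_rot"],o["wrist_force"],shift((.544,.2555,.073)).round(1))
E
```

```text
[0.54401209 0.25561132 0.1470915 ] [ 3.15819206e-04 -1.16876546e-01  9.93146399e-01 -6.49431865e-05] [0.86877577 0.65281053 0.3381878 ] [ 0.1 -0.1 74.1]
```

Settled exactly over the button. Down to 4 mm above, then light press.

>>> move_arm --series '[[[0, 0, 0, 20, 0], [0, 0, 0, 40, 0], [0, 0, 0, 55, 0], [0, 0, 0, 65, 0], [0, 0, 0, 70, 0], [0, 0, 0, 73, 0], [0, 0, 0, 74, 0], [0, 0, 0, 74, 0], [0, 0, 0, 74, 0], [0, 0, 0, 74, 0]]]'

```text
time_s: 9.83
eef_pos: [0.5439, 0.2564, 0.0734]
eef_rot: [0.001, -0.117, 0.993, 0.0]
wrist_force: [0.6, 0.5, -0.5]
opening: -0.001
grasp_force: 0.0
```

>>> move_arm --series '[[[0, 0, 0, 2, 0], [0, 0, 0, 4, 0], [0, 0, 0, 5, 0], [0, 0, 0, 6, 0], [0, 0, 0, 7, 0], [0, 0, 0, 8, 0], [0, 0, 0, 8.5, 0], [0, 0, 0, 8.5, 0], [0, 0, 0, 8.5, 0], [0, 0, 0, 8.5, 0]]]'

```text
time_s: 10.67
eef_pos: [0.5437, 0.2563, 0.0643]
eef_rot: [0.0, -0.117, 0.993, 0.0]
wrist_force: [0.2, 0.5, 4.7]
opening: -0.003
grasp_force: 2.1
```

```bash
python3 - <<'E'
from h import *
o=ctrl.get_obs();print(o["time_s"],o["eef_pos"],o["wrist_force"])
E
```

```text
10.6667 [0.54368735 0.25633566 0.06426514] [0.23129014 0.45597416 4.7154967 ]
```

>>> move_arm --series '[[[0, 0, 0, 0.5, 0], [0, 0, 0, 1, 0], [0, 0, 0, 1.5, 0], [0, 0, 0, 2, 0], [0, 0, 0, 2.2, 0], [0, 0, 0, 2.2, 0], [0, 0, 0, 2.2, 0], [0, 0, 0, 2.2, 0], [0, 0, 0, 2.2, 0], [0, 0, 0, 2.2, 0]]]'

```text
time_s: 11.5
eef_pos: [0.5437, 0.2564, 0.062]
eef_rot: [0.0, -0.117, 0.993, 0.0]
wrist_force: [1.3, 0.7, 5.4]
opening: 0.001
grasp_force: 2.6
```

>>> move_arm --series '[[[0, 0, 0, -5, 0], [0, 0, 0, -20, 0], [0, 0, 0, -45, 0], [0, 0, 0, -80, 0], [0, 0, 0, -115, 0], [0, 0, 0, -145, 0], [0, 0, 0, -165, 0], [0, 0, 0, -175, 0], [0, 0, 0, -180, 0], [0, 0, 0, -180, 0]]]'

```text
time_s: 12.33
eef_pos: [0.5431, 0.2561, 0.2416]
eef_rot: [-0.0, -0.117, 0.993, -0.0]
wrist_force: [-0.0, -0.1, -0.2]
opening: -0.002
grasp_force: 0.0
```

```bash
python3 tab.py; python3 - <<'E'
from h import *
for n in ("side","side"): im,d=camera(n)
P=cloud("side",d)
for t in ("green_button","red_button","yellow_button","offcut","mallet","glue_bottle"):
    for r in outline_of(t,"side")[:3 if t=="glue_bottle" else 1]:
        q=P[r["region"]&(d>0)]; z=np.percentile(q[:,2],90); print(t,q[q[:,2]>z-.01].mean(0).round(3))
cv2.imwrite("pics/s3.png",im); print(ctrl.get_obs()["eef_pos"],abs(ctrl.get_obs()["dq"]).max())
E
```

```text
12.3333 [0.54307329 0.25614712 0.24157081] [-0.02279483 -0.10409567 -0.16882674]
top 239 [-0.00839185 -0.00414041  0.00184998] [-0.04633059  0.04831544]
side 85 [-0.00750088 -0.001541    0.00282065] [-0.04030203  0.05322054]
green_button [0.535 0.294 0.045]
red_button [0.528 0.344 0.068]
yellow_button [0.535 0.293 0.045]
offcut [0.392 0.031 0.029]
mallet [0.697 0.01  0.059]
glue_bottle [0.585 0.01  0.121]
glue_bottle [0.528 0.344 0.068]
glue_bottle [ 0.469 -0.053  0.165]
[0.54317757 0.25620212 0.2412826 ] 0.005019896880937418
```

View pics/s3.png

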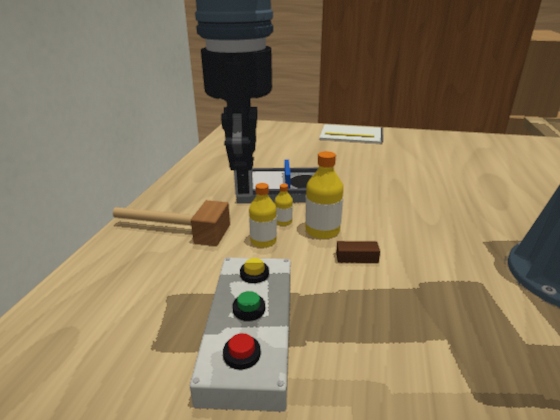

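The side picture shows the gate open, with the tab at (287,172) and the port at (305,183). The green button at (249,300) is out again, and the loose things have not moved.

```bash
python3 -c "
from bench import order
print(order.hand_in())"
```

```text
the job is handed in; nothing more can be done
None
```

I handed the job in: the gate is open to about 96–98 mm, and the green button was pressed about 7 mm at 5.4 N (it switches at 5 mm) and sprang back. The hand is about 170 mm above the button, the loose things have not moved, and the hand-in returned no verdict.

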